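Label the petri dish bay: press a label holder behind the shelf lip and hold it home

TASK

The bay with the stack of petri dishes on the bench shelf has no label holder yet. Take the wide label holder from the black grooved bar, push its tongue down behind the lip of the shelf's front rail, centred in front of the dishes and with its front face outwards like the two fitted ones, until its foot sits squarely down on the rail, and finish while still holding it there under firm finger pressure (some 15 N), so that the tape under the foot can take. Leave the small holder in the bar and everything else on the bench where it is.

Things in the scene. Friction and masses are not known exactly. Their poses are not given: they have to be found in the camera images.
- holder: the wide label holder, loose, 30 to 65 g, grey plastic with a blank white card, 72 mm wide (y), 76 mm tall. Tongue at the bottom: 5 mm thick (x), 60 mm wide, 24 mm long, its lowest 4 mm narrowed to 3 mm. Stands tongue down in the bar's groove, at either end of it. Origin: middle of the tongue's lower end, 10 mm over the bench at the start; z up, x the card's normal; its front looks to -x
- card_front (a point): on the wide holder: middle of the front face of its foot block, 10 mm to its -x and 28 mm above its origin. The foot is 20 mm thick (x), 72 mm wide, from 24 to 32 mm above the origin; its flat underside, taped on both sides of the tongue, comes to rest on the rail
- panel_mid (a point): on the wide holder: centre of its upright card panel, 54 mm above its origin. The panel is 8 mm thick (x), 72 mm wide, from 32 to 76 mm above the origin; it is rigid, and the part to grip
- small_holder: the small label holder: same section and material, but only 44 mm wide; stands in the same groove, its middle about 95 mm from the wide one's; stays there
- stand: fixed black bar with a groove, 46 mm (x) by 200 mm (y), 34 mm high; the groove, 8 mm wide and 26 mm deep, runs along y in its middle. The holders stand in it with the foot resting on the bar's top, front to -x. Origin: middle of its underside on the bench
- shelf: fixed low bench shelf, 470 mm wide (y), with an aluminium rail along its front edge. Origin: on the bench below the rail's channel; x points away from the robot into the shelf, y along the rail, z up. Board 85 mm over the bench. Three bays, their middles at y = -150, 0 and 150 mm; stock stands from 55 mm behind the origin, up to 85 mm over the board. With the holder fully home its origin is 91 mm over the bench
- rail_edges: the two top edges of the rail (front lip and rear wall of its channel), 115 mm over the bench, on which the foot is pressed; fixed to the shelf. Origin: straight above the shelf's, level with the edges; axes as the shelf's. In x: front lip -8 to -4 mm, channel -4 to 7 mm (widened at its mouth to -5.5 to 8.5), rear wall 7 to 11 mm; channel 30 mm deep
- fin_mid (a point): hidden in the channel, behind the lip: a hinged, sprung rubber fin that slopes from the top of the rear wall down to the lip, here its middle in the middle bay (all bays have one). The tongue pushes it back towards the rear wall; this takes about 2 to 8 N over the last 12 mm or so, and it squeezes the tongue against the lip; then the foot lands hard on the rail
- dish_stack: fixed stack of four clear petri dishes, 92 mm across, 62 mm high, in one of the three bays, the only one without a label holder. Origin: centre of its underside on the shelf board, 110 mm behind the channel in the shelf's x; axes as the shelf's; its y is the middle of the bay
- slide_box: fixed grey slide box, 87 x 102 x 82 mm, in another bay, together with the label holder fitted in front of it. Origin as for the dishes
- vial_rack: fixed white rack of glass vials, 90 x 110 x 70 mm, in another bay, together with the label holder fitted in front of it. Origin as for the dishes
- dish: loose petri dish on the bench, 92 mm across, 15 mm high; stays
- marker: loose marker pen lying on the bench, 136 mm long, 18 mm thick; stays
- forceps: loose steel forceps lying on the bench, 135 mm long, 8 mm high; stay
- slide_mailer: loose white slide box, 86 x 36 x 22 mm, on the bench; stays
- jar: loose glass jar with black cap, 60 mm across, 75 mm high; stays
- dropper: loose amber bottle with black cap, 44 mm across, 95 mm high; stays

How it is judged:
On the way, in this order (a step that is already met when the one before it is completed fails the run):
1. the wide holder is lifted clear of the bar (height (world z) of holder above 0.06 m and contact force between the fingers and holder above 0.5 N), for 0.1 s.
2. its tongue is behind the lip, in front of the dishes (y of holder in the frame of dish_stack between -0.015 and 0.015 m and x of holder in the frame of shelf between -0.006 and 0.01 m and z of holder in the frame of shelf below 0.107 m), for 0.1 s.
At the end, for the whole second after the job is handed in: the wide holder sits behind the lip in front of the petri dishes, within 15 mm of the bay's middle, front outwards, square and upright within 4 degrees, foot down on the rail within 2 mm, still held by the fingers and pressed on the rail with 3 to 40 N (y of holder in the frame of dish_stack between -0.015 and 0.015 m and x of holder in the frame of shelf between -0.006 and 0.01 m and z of holder in the frame of shelf between 0.087 and 0.093 m and x of card_front in the frame of shelf below 0 m and angle between the x axis of holder and the x axis of shelf, either way round below 0.07 rad and angle between holder's own z axis and vertical below 0.07 rad and contact force between holder and rail_edges between 3 and 40 N and contact force between the fingers and holder above 3 N and linear speed of holder below 0.01 m/s); the arm keeps its last pose, push and grip.
It fails at once if the small holder is moved more than 20 mm (distance of small_holder from where it was at the start of the episode above 0.02 m).
It fails at once if a loose thing on the bench is moved more than 30 mm (distance of any of dish, marker, forceps, slide_mailer, jar, dropper from where it was at the start of the episode above 0.03 m).
It also fails if it takes over 48 s, if anything falls off the work surface, if the arm or the gripper's body presses on something with over 40 N, if the wrist force passes 120 N, or if a joint passes its speed limit or range.

ROBOT

A 7-joint arm with a two-finger parallel gripper is mounted at the origin on the work surface. World frame = base frame: x ahead of the robot, y to its left, z up, the work surface at z = 0. Lengths are in m, angles in rad, forces in N, time in s.
With the tool pointing down it reaches from about 0.4 to 0.75 m from the base axis. Payload 19.5 kg.
Tool frame: the origin (TCP) lies between the finger pads; the fingertips stand 11 mm ahead of it and the grasp point (between the pads) lies 8 mm behind it (r.finger_overhang is the x of the fingertips in the tool frame, in m); x points along the fingers, y is the direction in which the jaws open and shut, and the axes are right-handed (so a half turn about x gives the same grasp; the last joint's range is limited). The gripper opens to 85 mm and grips with 20 to 120 N. Pads are 22 mm wide; open, the fingers measure 114 mm over their backs; the gripper's body (76 mm by 85 mm) begins 54 mm behind the grasp point. The pads swing forward as they close: fully open they stand 13 mm farther back than shut.
Start: joints at [1.282, 0.707, -0.028, 1.485, 0.022, 0.951, -0.075], TCP at [0.14, -0.558, 0.242] pointing down, gripper open.
Joint ranges: [-2.71, 2.71], [-0.32, 2.16], [-1.57, 1.52], [0, 2.45], [-1.46, 4.6], [0, 2.02], [-2.83, 2.83]. Speed limits (rad/s): [1.89, 1.89, 2.57, 2.57, 3.01, 3.01, 3.01].

INTERFACE

Orientations are given as a unit quaternion [x, y, z, w].
In Python, from station import r, eyes gives the robot as it stands.
- The arm moves only by the tool jog_arm, never from a script. Its argument "deltas" is a list of rows, each a list of 4 numbers: the shift along the tool's x, y, z as a fraction of full scale, then the turn about the tool's x as a fraction of full scale. In form: [[tx, ty, tz, spin], ...]. A call has 1 to 8 rows; each row shifts and turns the commanded pose from where the row before left it, along the tool's axes as they then stand; what a row does not reach is not made up. Full scale, the value 1, is 0.05 m for a shift and 45 degrees for a turn. A row lasts 1/8 s, in which the tool goes at most 62.5 mm and 10.7 degrees, less where a joint would pass 70% of its speed; a pose out of reach is approached as far as the arm can. A call with a number of a shift or a turn outside -1 to 1 is refused whole. A call with a gripper value outside its range is refused whole. "grip" is the opening, from -1 (shut) to 1 (fully open), set as the call begins (left out, the last holds). The fingers move at their own pace and stop on an object; "force" is the grip in N (left out, the last holds). Time passes only in rows, so rows that do not move let the fingers close. It gives the time, the measured TCP pose, the force and the opening at its end, in the units of the state.
- r.state(): the state, without advancing time (a new reading comes with each control period).
- eyes.read_camera(name): name is "scene" or "top" or "wrist"; returns the picture (480x640x3 uint8, red, green, blue); there is no depth.
- eyes.calibration(name): a dict with "mtx" (3x3 intrinsics, pixels), "position" and "rotation" of the camera in the world. Camera axes: x right, y up, looking along -z (the intrinsics and any distortion apply to the point x, -y, -z); pixel columns grow to the right and rows downward; lengths in m; the calibration is good to about 2 mm. A picture is of the moment at which its call begins: read the wrist's pose just before it. calibration takes no time and is no camera call; for the wrist camera it gives the pose at the moment of the call.
- r.job_done(): hands the job in, once; it reports no verdict.
The state is a dict: "t": time; "q": joint angles; "dq": joint speeds; "tau": joint torques, N m; "eef_pos": TCP position; "ee_rot": TCP orientation; "contact_force": force on the tool from outside, world axes, zero at the start; "moment": the same for the moment, N m; "opening": finger opening in m.
Only numpy, scipy, OpenCV 4.12 (cv2) and the standard library are available. Lean on these libraries where they do the work, as an engineer would, in place of code of your own. Each camera call takes 0.05 s, during which the arm holds its last target.

## Working session

There is one attempt and no reset: what is moved stays moved. The work goes in short steps, Python scripts to look and compute and a tool call to move; the robot and the scene stay as the last step left them, time stands still between calls to the robot, and variables do not carry over. Pictures are saved under pics/ and viewed, and the job is handed in when it is done.

Besides the shell and the picture viewer there is one more tool, called after "Request:" in YAML: its name, and indented under it one key for each argument. jog_arm: Moves the arm, as the interface text tells. Shift numbers are shares of 0.05 m and turn numbers shares of 45 degrees, none past 1 either way. Its arguments: {"type":"object","properties":{"deltas":{"type":"array","items":{"type":"array","items":{"type":"number","minimum":-1,"maximum":1}}},"grip":{"type":"number"},"force":{"type":"number"}},"required":["deltas"]}

```bash
mkdir -p pics; ls
python3 - <<'E'
from station import r, eyes
import cv2
s=r.state(); print(s)
for n in ["scene","top","wrist"]:
    c=eyes.calibration(n); print(n,c)
    im=eyes.read_camera(n); cv2.imwrite(f"pics/{n}0.png",im[:,:,::-1])
E
```

```text
pics
{'t': 0.0, 'q': array([ 1.28227365,  0.7071058 , -0.02763893,  1.4849609 ,  0.0220022 ,
        0.95089316, -0.07553658]), 'dq': array([ 0.00249409,  0.00035138,  0.00168203, -0.00100509,  0.00038191,
        0.00120429, -0.00119323]), 'tau': array([-3.83720935e-04, -8.83230400e+01,  1.23512652e+00, -2.36175370e+01,
        1.70672103e-02,  6.33887059e-03, -6.01671587e-06]), 'eef_pos': array([ 0.14043916, -0.55734398,  0.24183462]), 'ee_rot': array([-0.70167599, -0.08740956,  0.70178321, -0.08666424]), 'contact_force': array([ 0.33882145,  0.49039622, -0.12499283]), 'moment': array([ 0.03097602,  0.00765178, -0.01992115]), 'opening': 0.0851164852869131}
scene {'mtx': array([[460.75198302,   0.        , 320.19147513],
       [  0.        , 460.75198302, 235.93307002],
       [  0.        ,   0.        ,   1.        ]]), 'position': array([ 1.15251098, -0.01207636,  0.78331738]), 'rotation': array([0.25573218, 0.25732437, 0.64928199, 0.66844455])}
top {'mtx': array([[572.80722175,   0.        , 322.84491183],
       [  0.        , 572.80722175, 241.44828748],
       [  0.        ,   0.        ,   1.        ]]), 'position': array([ 0.32530504, -0.03285865,  1.41144408]), 'rotation': array([ 0.0615426 , -0.04861896, -0.69868157,  0.71112078])}
wrist {'mtx': array([[355.90320022,   0.        , 317.82459385],
       [  0.        , 355.90320022, 241.82996764],
       [  0.        ,   0.        ,   1.        ]]), 'position': array([ 0.21024657, -0.54046965,  0.3749049 ]), 'rotation': array([-0.11115171,  0.08739166, -0.60807089,  0.78118998])}
```

View pics/scene0.png

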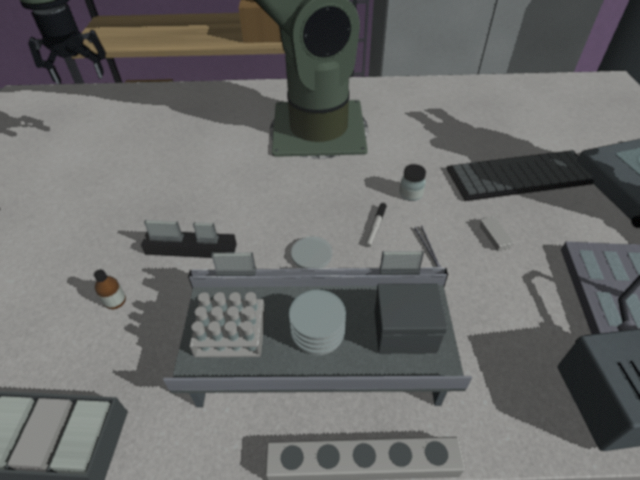

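View pics/top0.png

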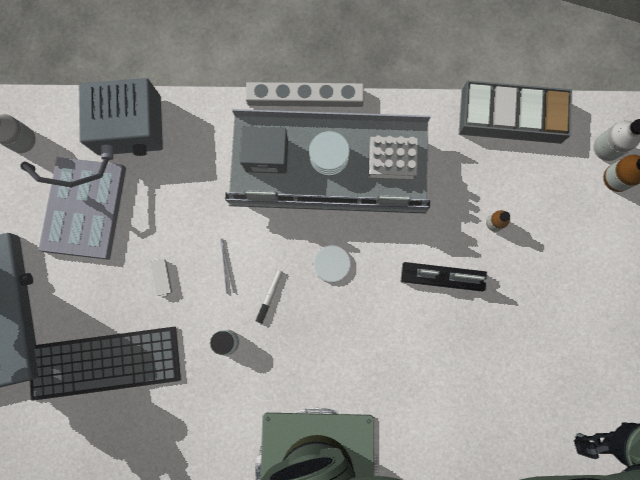

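View pics/wrist0.png

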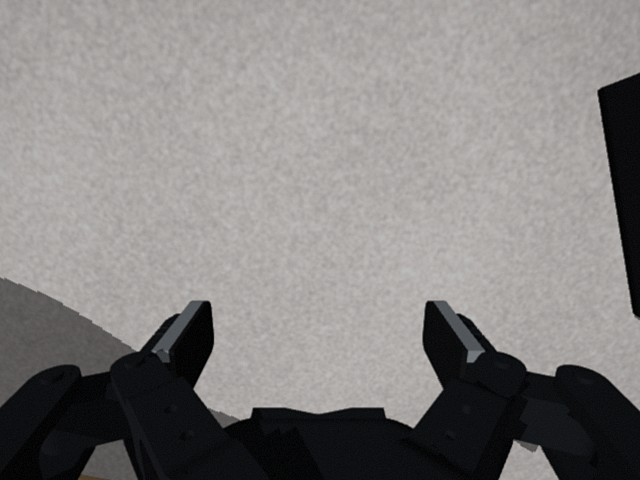

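```bash
cat > h.py <<'E'
from station import r, eyes
import numpy as np, cv2
from scipy.spatial.transform import Rotation as R
def ray(cal,u,v):
    K=cal["mtx"]; d=np.array([(u-K[0,2])/K[0,0],-(v-K[1,2])/K[1,1],-1.0])
    return cal["position"],R.from_quat(cal["rotation"]).apply(d)
def onz(cal,u,v,z):
    p,d=ray(cal,u,v); return p+d*(z-p[2])/d[2]
def proj(cal,P):
    q=R.from_quat(cal["rotation"]).inv().apply(np.atleast_2d(P)-cal["position"]); K=cal["mtx"]
    return np.c_[K[0,2]+K[0,0]*q[:,0]/-q[:,2], K[1,2]-K[1,1]*q[:,1]/-q[:,2]]
E
python3 - <<'E'
from h import *
im=cv2.imread("pics/top0.png")
a=cv2.resize(im[180:300,220:500],None,fx=2.85,fy=2.85,interpolation=cv2.INTER_CUBIC)
cv2.imwrite("pics/topc.png",a)
im=cv2.imread("pics/scene0.png")
a=cv2.resize(im[200:300,130:460],None,fx=2.4,fy=2.4,interpolation=cv2.INTER_CUBIC)
cv2.imwrite("pics/scenec.png",a)
print(R.from_quat(r.state()["ee_rot"]).as_matrix().round(3))
c=eyes.calibration("top")
# dark bar
hsv=cv2.imread("pics/top0.png"); g=hsv.max(2); m=np.zeros_like(g); m[255:300,390:500]=(g[255:300,390:500]<50)
print(cv2.minAreaRect(cv2.findNonZero(m)))
for u,v in cv2.boxPoints(cv2.minAreaRect(cv2.findNonZero(m))): print(u,v,onz(c,u,v,.034))
for u,v in [(227,202),(428,208)]: print(onz(c,u,v,.115))
E
```

```text
[[-0.     0.244 -0.97 ]
 [ 0.001 -0.97  -0.244]
 [-1.    -0.001 -0.   ]]
((443.8247985839844, 276.51824951171875), (83.98126983642578, 19.715349197387695), 6.581944942474365)
400.98102 281.4978 [ 0.44734149 -0.19512115  0.034     ]
403.24084 261.9124 [ 0.49481185 -0.20067085  0.034     ]
486.66858 271.5387 [ 0.47490641 -0.40061321  0.034     ]
484.40875 291.12408 [ 0.42777903 -0.3940481   0.034     ]
[0.61807771 0.21729622 0.115     ]
[ 0.61095225 -0.24810029  0.115     ]
```

View pics/topc.png

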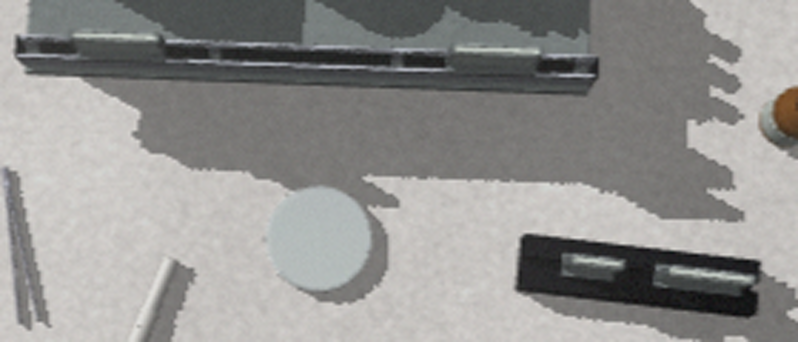

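View pics/scenec.png

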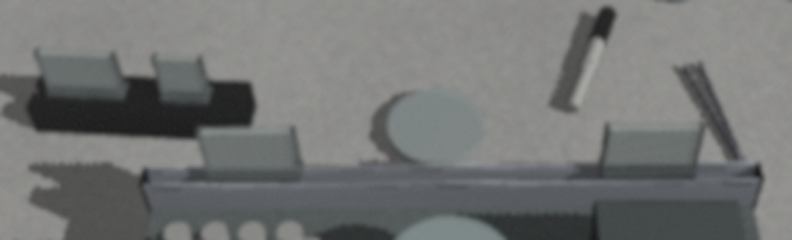

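Run:
```python
from h import *
s=r.state(); T=R.from_quat(s["ee_rot"]).as_matrix()
c=eyes.calibration("wrist"); C=R.from_quat(c["rotation"]).as_matrix()
print("cam offset tool",T.T@(c["position"]-s["eef_pos"])); print("look",T.T@-C[:,2],"right",T.T@C[:,0])
c=eyes.calibration("top")
f=lambda u,v,z:onz(c,u/2.85+220,v/2.85+180,z)
print("wide ends",f(655,270,.086),f(752,280,.086),"small",f(562,256,.086),f(625,262,.086))
print(r.finger_overhang)
# target view TCP
th=np.radians(-5.7); 
for P in [np.array([.455,-.35-.05,.26])]:
    d=T.T@(P-s["eef_pos"]); print("delta in 0.05:",d/.05)
```

```text
cam offset tool [-0.13301936  0.00053321 -0.07182048]
look [ 9.60014899e-01 -1.37262740e-04  2.79948880e-01] right [ 4.16837953e-04  9.99999472e-01 -9.39128523e-04]
wide ends [ 0.46036816 -0.30173783  0.086     ] [ 0.45359464 -0.37988418  0.086     ] small [ 0.47049174 -0.22655062  0.086     ] [ 0.46647019 -0.2775572   0.086     ]
0.011
delta in 0.05: [-0.35977561 -1.51615444 -6.86949406]
```

```bash
cat >> h.py <<'E'
def delta(P,yaw=None):
    s=r.state(); T=R.from_quat(s["ee_rot"]).as_matrix()
    d=T.T@(np.array(P)-s["eef_pos"]); y=np.degrees(np.arctan2(T[1,1],T[0,1]))
    print("t",s["t"],"tcp",s["eef_pos"].round(4),"yaw",y.round(2),"down",T[:,0].round(4),"shift units",(d/.05).round(3),"spin units",None if yaw is None else round(-(yaw-y)/45,3), "F",s["contact_force"].round(2),"open",s["opening"])
E
python3 -c "
from h import *
delta([.457,-.355,.25],-5.7)"
```

```text
t 0.15 tcp [ 0.1405 -0.5574  0.2419] yaw -75.86 down [-2.e-04  8.e-04 -1.e+00] shift units [-0.159 -2.379 -7.128] spin units -1.559 F [ 0.26  0.   -0.17] open 0.08528413692099462
```

Request:
jog_arm:
  deltas:
    - [-0.02,-0.3,-0.89,0]
    - [-0.02,-0.3,-0.89,0]
    - [-0.02,-0.3,-0.89,0]
    - [-0.02,-0.3,-0.89,0]
    - [-0.02,-0.3,-0.89,0]
    - [-0.02,-0.3,-0.89,0]
    - [-0.02,-0.3,-0.89,0]
    - [-0.02,-0.3,-0.89,0]

```text
t: 1.15
eef_pos: [0.4575, -0.3532, 0.2502]
ee_rot: [-0.702, -0.087, 0.702, -0.087]
contact_force: [1.0, 0.3, 0.8]
opening: 0.0853
```

Request:
jog_arm:
  deltas:
    - [0,0,0,-0.22]
    - [0,0,0,-0.22]
    - [0,0,0,-0.22]
    - [0,0,0,-0.22]
    - [0,0,0,-0.22]
    - [0,0,0,-0.22]
    - [0,0,0,-0.22]
    - [0,0,0,0]

```text
t: 2.15
eef_pos: [0.4562, -0.3543, 0.2501]
ee_rot: [0.528, 0.47, -0.528, 0.47]
contact_force: [0.3, 0.6, 0.1]
opening: 0.0853
```

```bash
python3 -c "
from h import *
delta([.457,-.355,.25],-5.7)
import pickle
c=eyes.calibration('wrist'); im=eyes.read_camera('wrist'); cv2.imwrite('pics/w1.png',im[:,:,::-1]); pickle.dump(c,open('w1.pkl','wb'))"
```

```text
t 2.15 tcp [ 0.4562 -0.3543  0.2501] yaw -6.63 down [-2.e-04  6.e-04 -1.e+00] shift units [0.001 0.018 0.011] spin units -0.021 F [0.35 0.61 0.08] open 0.08530743871457659
```

View pics/w1.png

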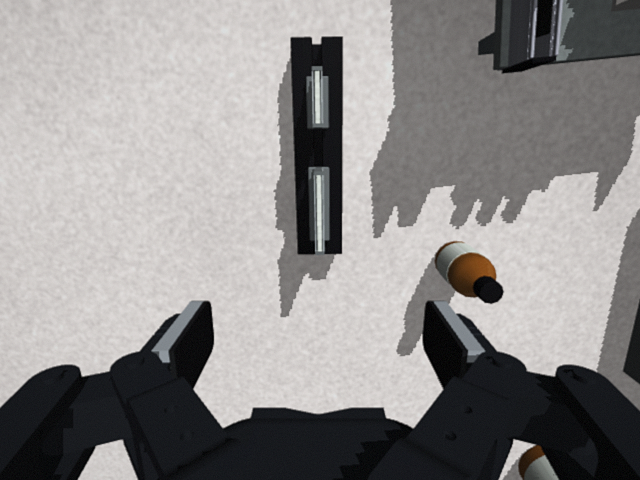

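Run:
```python
from h import *
import pickle
c=pickle.load(open('w1.pkl','rb')); im=cv2.imread('pics/w1.png')
a=cv2.resize(im[20:270,270:360],None,fx=2.4*2.2,fy=2.4,interpolation=cv2.INTER_CUBIC); cv2.imwrite('pics/w1c.png',a)
a=cv2.resize(im[150:265,285:355],None,fx=5,fy=5,interpolation=cv2.INTER_CUBIC); cv2.imwrite('pics/w1d.png',a)
g=im.max(2); m=np.zeros_like(g); m[30:258,285:350]=g[30:258,285:350]<45
m=cv2.morphologyEx(m,cv2.MORPH_OPEN,np.ones((3,3)))
for v in [60,100,140,160,200,240]:
    x=np.where(m[v])[0]; print(v,x.min(),x.max(), onz(c,x.min(),v,.034),onz(c,x.max()+1,v,.034))
print("far/near end",onz(c,317,37,.034),onz(c,320,253.5,.034))
print("dropper",onz(c,488,290,.095))
for v in range(160,256,6): print(v, g[v,304:334])
```

```text
60 292 341 [ 0.44998147 -0.21498532  0.034     ] [ 0.49416043 -0.22007338  0.034     ]
100 293 341 [ 0.44642269 -0.24799703  0.034     ] [ 0.49098667 -0.25313002  0.034     ]
140 294 341 [ 0.44264906 -0.28300176  0.034     ] [ 0.48762129 -0.28818241  0.034     ]
160 295 341 [ 0.44115114 -0.30136357  0.034     ] [ 0.48586125 -0.30651436  0.034     ]
200 296 341 [ 0.43703186 -0.33971585  0.034     ] [ 0.4821742  -0.34491713  0.034     ]
240 298 341 [ 0.43365696 -0.38068937  0.034     ] [ 0.47824638 -0.38582768  0.034     ]
far/near end [ 0.47417091 -0.19940141  0.034     ] [ 0.45431889 -0.39764674  0.034     ]
dropper [ 0.59889721 -0.42814886  0.095     ]
160 [15 13 15 10 15 17 22 24 24 21 17 12 13 15 13 13 15 13  7 22 21 25 24 23
 18 25 23 22 25 22]
166 [14 18 15  9 21 32 37 37 36 43 43 37 35 38 40 39 39 39 43 46 46 44 46 42
 31 20 23 22 23 21]
172 [ 13  17  24  18  65 104 112  88  62  71 100 105 106 107 106 108 105 105
 105 106 106 111 108 109 109  60  19  22  21  23]
178 [ 17  11  13  13  60 100  92  66  55  98 139  97 135 207 222 222 202 137
 160 146 113 102 105 110 107  62  20  19
[... 833 characters left out ...]
222 222 221 169
 115 146 129 105 104 109 107  61  20  16  18  20]
226 [ 14  12  15   5  10  43  55  58  55  55 100 137  98 168 214 221 219 168
 114 163 138 106 104 110 107  64  22  19  22  19]
232 [ 12  14  10   8  12  29  54  57  55  54  77 129  99 156 214 225 225 188
 132 165 137 104 104 106 105  64  24  20  18  22]
238 [  9  14  15  11   8  24  49  57  55  55  78 149 112 159 215 224 225 189
 125 156 136 105 106 111 108  67  25  20  21  19]
244 [ 13  10  12   8  10  10   9  14  13   2  30 136  92 110 212 233 232 193
 117 152 100  20   6  17  20  20  16  19  19  19]
250 [ 12  10  12  12   9   4  12   9  17   0  33 150 131 141 211 232 233 205
 137 160 115  34  13  16  23  17  24  17  20  22]
```

View pics/w1d.png

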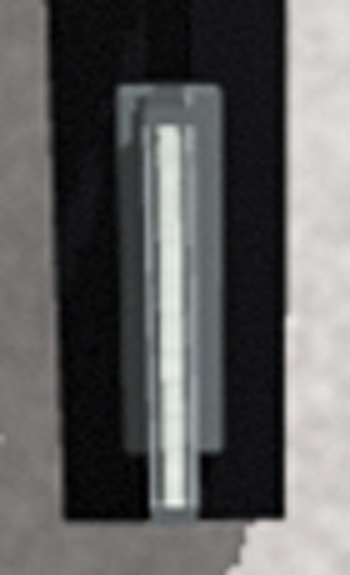

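Run:
```python
from h import *
import pickle
c=pickle.load(open('w1.pkl','rb'))
f=[onz(c,u,v,.042) for u,v in [(308,167),(329.2,167),(309.5,240.5),(329.5,240.5)]]
p=[onz(c,u,v,.086) for u,v in [(313.2,175),(325,175),(314.4,252),(324.8,252)]]
for q in (f,p):
    q=np.array(q); print(q.round(4).tolist(), q.mean(0).round(4), "lens",np.linalg.norm(q[0]-q[2]),np.linalg.norm(q[0]-q[1]), "yaw",np.degrees(np.arctan2(-((q[0]+q[1]-q[2]-q[3])[0]),(q[0]+q[1]-q[2]-q[3])[1])))
```

```text
[[0.453, -0.3087, 0.042], [0.4728, -0.311, 0.042], [0.4457, -0.3803, 0.042], [0.4655, -0.3826, 0.042]] [ 0.4593 -0.3457  0.042 ] lens 0.0719340869012584 0.01994228947688176 yaw -5.821598273498231
[[0.458, -0.3125, 0.086], [0.4677, -0.3136, 0.086], [0.4512, -0.3788, 0.086], [0.4603, -0.3798, 0.086]] [ 0.4593 -0.3462  0.086 ] lens 0.06667173697864542 0.009728178746678393 yaw -6.137180475633951
```

```bash
python3 -c "
from h import *
delta([.4593,-.3458,.058],-5.8)"
```

```text
t 2.2 tcp [ 0.4562 -0.3543  0.2501] yaw -6.8 down [-2.e-04  5.e-04 -1.e+00] shift units [ 3.842  0.042 -0.175] spin units -0.022 F [-0.44  0.15  0.14] open 0.08551655149524873
```

Request:
jog_arm:
  deltas:
    - [0,0.042,-0.175,-0.02]
    - [0.8,0,0,0]
    - [0.8,0,0,0]
    - [0.8,0,0,0]
    - [0.4,0,0,0]
    - [0,0,0,0]

```text
t: 2.95
eef_pos: [0.4593, -0.3448, 0.1094]
ee_rot: [-0.524, -0.475, 0.524, -0.474]
contact_force: [-0.4, 0.2, 1.0]
opening: 0.0849
```

```bash
python3 -c "
from h import *
delta([.4593,-.3458,.058],-5.8)
im=eyes.read_camera('wrist'); cv2.imwrite('pics/w2.png',im[:,:,::-1])
delta([.4593,-.3458,.058],-5.8)"
```

```text
t 2.95 tcp [ 0.4593 -0.3448  0.1094] yaw -5.7 down [-0.0017  0.0013 -1.    ] shift units [1.029 0.003 0.02 ] spin units 0.002 F [-0.41  0.2   0.99] open 0.08492568587273032
t 3.0 tcp [ 0.4598 -0.3453  0.1105] yaw -5.69 down [-2.e-04  3.e-04 -1.e+00] shift units [ 1.051 -0.008  0.012] spin units 0.002 F [-0.09 -0.19  0.62] open 0.08542601507372866
```

View pics/w2.png

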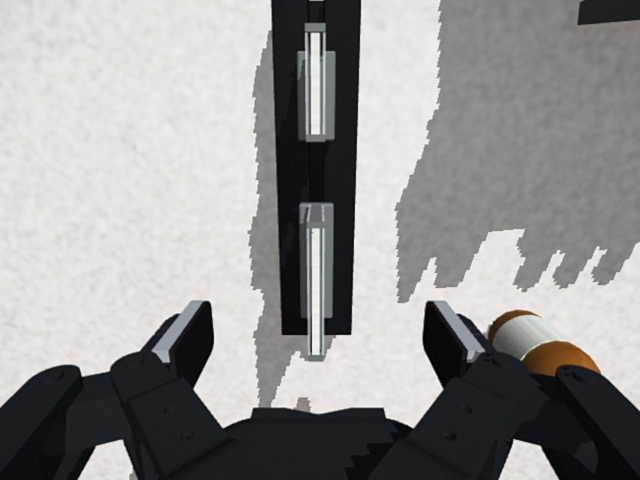

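Request:
jog_arm:
  deltas:
    - [0.6,-0.01,0.01,0]
    - [0.45,0,0,0]
    - [0,0,0,0]

```text
t: 3.38
eef_pos: [0.4589, -0.3459, 0.0579]
ee_rot: [-0.524, -0.475, 0.524, -0.474]
contact_force: [-0.4, -0.4, 0.5]
opening: 0.0853
```

Request:
jog_arm:
  deltas:
    - [0,0,0,0]
    - [0,0,0,0]
    - [0,0,0,0]
    - [0,0,0,0]
    - [0,0,0,0]
    - [0,0,0,0]
    - [0,0,0,0]
    - [0,0,0,0]
  grip: -1
  force: 70

```text
t: 4.38
eef_pos: [0.459, -0.3463, 0.0581]
ee_rot: [0.524, 0.475, -0.524, 0.475]
contact_force: [-1.0, 0.2, 5.9]
opening: 0.0071
```

```bash
python3 -c "
from h import *
delta([.4593,-.3458,.058],-5.8)
im=eyes.read_camera('wrist'); cv2.imwrite('pics/w3.png',im[:,:,::-1])"
```

```text
t 4.375 tcp [ 0.459  -0.3463  0.0581] yaw -5.66 down [ 2.e-04 -1.e-04 -1.e+00] shift units [ 0.001  0.005 -0.01 ] spin units 0.003 F [-0.97  0.17  5.92] open 0.0071274822644337
```

View pics/w3.png

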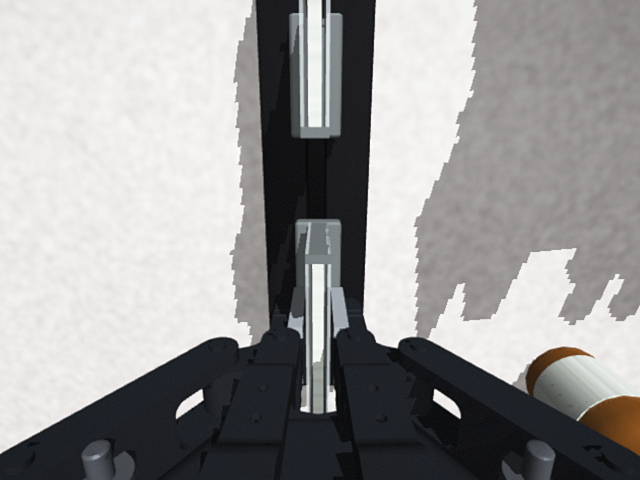

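Request:
jog_arm:
  deltas:
    - [-0.2,0,0,0]
    - [-0.4,0,0,0]
    - [-0.8,0,0,0]
    - [-0.9,0,0,0]
    - [-0.9,0,0,0]
    - [-0.8,0,0,0]
    - [0,0,0,0]

```text
t: 5.3
eef_pos: [0.4596, -0.3465, 0.2608]
ee_rot: [0.524, 0.473, -0.524, 0.476]
contact_force: [-0.0, -0.8, -1.7]
opening: 0.0074
```

```bash
python3 -c "
from h import *
delta([.60,-.07,.26],-0.9)"
```

```text
t 5.3 tcp [ 0.4596 -0.3465  0.2608] yaw -5.66 down [ 0.0037 -0.0024 -1.    ] shift units [ 0.012  2.25  -5.781] spin units -0.106 F [-0.01 -0.78 -1.73] open 0.007421105240847665
```

Request:
jog_arm:
  deltas:
    - [0,0.32,-0.825,0]
    - [0,0.32,-0.825,0]
    - [0,0.32,-0.825,0]
    - [0,0.32,-0.825,0]
    - [0,0.32,-0.825,0]
    - [0,0.32,-0.825,0]
    - [0,0.32,-0.825,0]
    - [0,0,0,-0.106]

```text
t: 6.3
eef_pos: [0.5994, -0.0661, 0.257]
ee_rot: [0.503, 0.498, -0.502, 0.497]
contact_force: [0.2, -1.4, -1.1]
opening: 0.0069
```

Request:
jog_arm:
  deltas:
    - [0,0,0,0]
    - [0,0,0,0]

```text
t: 6.55
eef_pos: [0.5986, -0.0705, 0.2576]
ee_rot: [-0.504, -0.496, 0.505, -0.495]
contact_force: [-1.1, -0.5, -1.3]
opening: 0.007
```

```bash
python3 -c "
from h import *
delta([.60,-.07,.26],-0.9)
import pickle
c=eyes.calibration('wrist'); im=eyes.read_camera('wrist'); cv2.imwrite('pics/w4.png',im[:,:,::-1]); pickle.dump(c,open('w4.pkl','wb'))"
```

```text
t 6.55 tcp [ 0.5986 -0.0705  0.2576] yaw -1.04 down [-5.e-04 -1.e-04 -1.e+00] shift units [-0.048  0.028 -0.011] spin units -0.003 F [-1.06 -0.49 -1.31] open 0.0070122456825626464
```

View pics/w4.png

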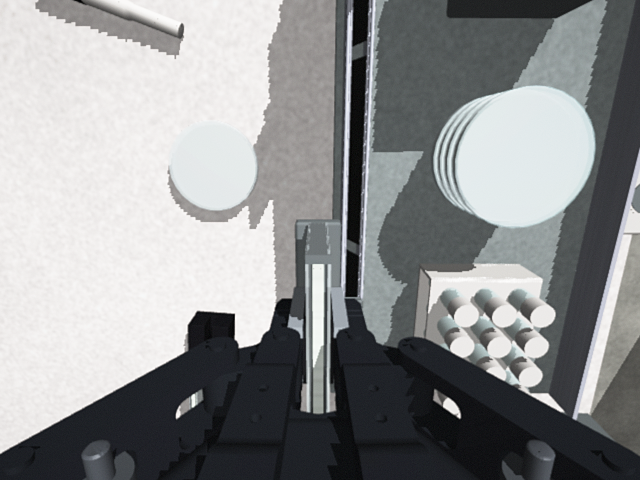

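Run:
```python
from h import *
import pickle
c=pickle.load(open('w4.pkl','rb')); im=cv2.imread('pics/w4.png'); g=im.max(2)
for v in [20,100,150,180,210]: print(v,g[v,330:382].tolist())
a=cv2.resize(im[0:300,320:390],None,fx=8,fy=2,interpolation=cv2.INTER_CUBIC); cv2.imwrite('pics/w4c.png',a)
a=cv2.resize(im[70:240,420:610],None,fx=4,fy=3.5,interpolation=cv2.INTER_CUBIC)
cv2.imwrite('pics/w4d.png',a)
```

```text
20 [148, 151, 153, 157, 154, 115, 86, 90, 96, 93, 91, 92, 91, 89, 67, 54, 69, 154, 227, 241, 215, 222, 157, 42, 9, 12, 16, 16, 12, 10, 15, 15, 13, 15, 14, 13, 11, 23, 115, 142, 145, 151, 212, 245, 208, 160, 157, 164, 162, 122, 89, 89]
100 [148, 148, 153, 160, 107, 76, 88, 96, 96, 92, 90, 90, 77, 57, 59, 161, 232, 239, 210, 220, 145, 25, 7, 15, 16, 17, 15, 15, 15, 12, 15, 14, 13, 8, 33, 122, 147, 115, 162, 234, 247, 209, 166, 123, 91, 86, 86, 89, 90, 95, 95, 92]
150 [157, 157, 157, 103, 75, 91, 97, 97, 100, 99, 94, 75, 59, 92, 183, 239, 237, 235, 174, 68, 11, 9, 15, 17, 14, 16, 17, 13, 9, 12, 14, 13, 24, 116, 135, 113, 171, 237, 240, 196, 165, 170, 170, 125, 89, 88, 93, 91, 93, 90, 90, 87]
180 [160, 160, 138, 85, 83, 95, 95, 92, 92, 95, 82, 67, 91, 165, 232, 246, 240, 206, 106, 16, 9, 11, 12, 14, 12, 11, 14, 17, 12, 12, 11, 30, 116, 135, 102, 187, 242, 219, 169, 154, 158, 165, 168, 167, 165, 165, 166, 166, 167, 167, 169, 168]
210 [154, 154, 100, 78, 92, 94, 95, 94, 90, 87, 72, 71, 119, 220, 243, 215, 221, 145, 24, 7, 15, 17, 13, 14, 12, 12, 13, 14, 12, 13, 44, 125, 178, 148, 210, 246, 212, 169, 168, 168, 170, 169, 168, 167, 164, 167, 167, 169, 168, 170, 167, 167]
```

View pics/w4c.png

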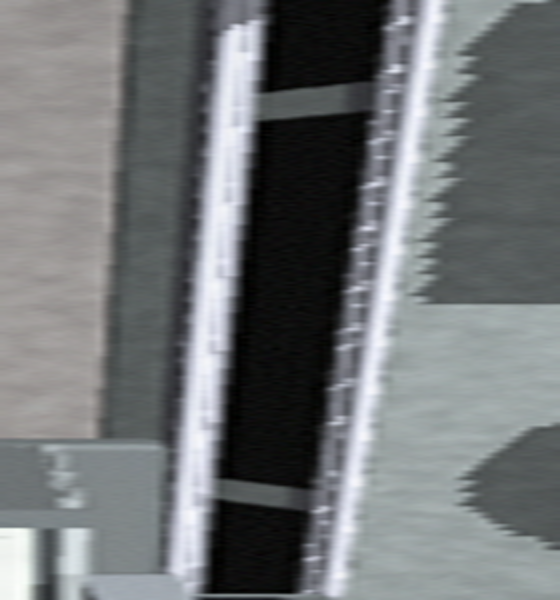

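View pics/w4d.png

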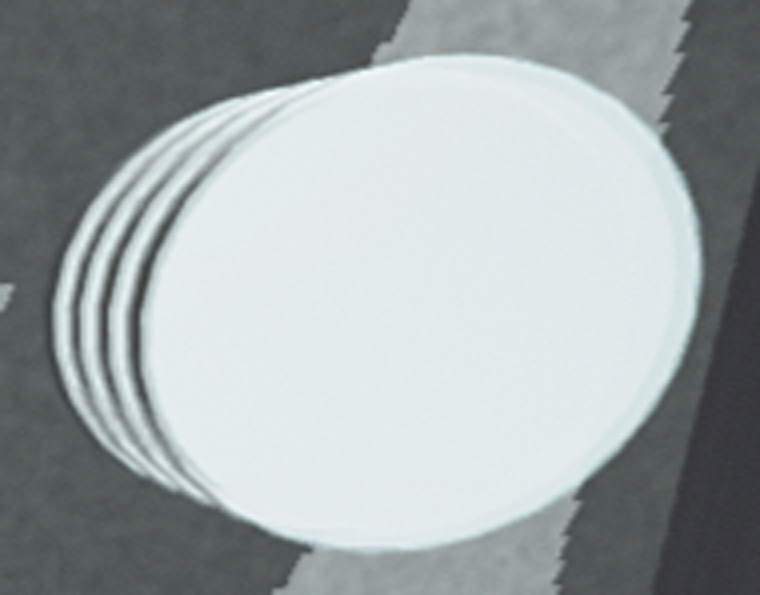

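Run:
```python
from h import *
import pickle
c=pickle.load(open('w4.pkl','rb'))
E={20:[347,352.7,367.7,372,375],100:[344.7,350.5,364.6,368,372],150:[343.6,349,362.7,366,369.5],180:[342.7,348.4,361.8,364.8,367.8],210:[342.2,347.3,360.5,364,366.8]}
pts=[]
for v,us in E.items():
    q=np.array([onz(c,u+.5,v+.5,.115) for u in us]); pts.append(q); print(v,q[:,0].round(4),q[:,1].mean().round(4))
pts=np.array(pts)
for k in range(5):
    p=np.polyfit(pts[:,k,1],pts[:,k,0],1); print(k,"yaw",-np.degrees(np.arctan(p[0])).round(2),"x at y=-.02",np.polyval(p,-.02).round(4))
# dish top ellipse: fit contour
D=[(455,146),(456,165),(476,213),(512,228),(553,215),(590,172),(595,140),(580,108),(537,86),(500,92)]
pts=[]
for u,v in [(420+145/4,70+300/3.5),(420+150/4,70+380/3.5),(420+240/4,70+510/3.5),(420+380/4,70+550/3.5),(420+560/4,70+495/3.5),(420+660/4,70+380/3.5),(420+702/4,70+260/3.5),(420+680/4,70+160/3.5),(420+600/4,70+90/3.5),(420+460/4,70+55/3.5),(420+300/4,70+95/3.5)]:
    pts.append(onz(c,u,v,.147)[:2])
pts=np.array(pts); A=np.c_[2*pts,np.ones(len(pts))]; s=np.linalg.lstsq(A,(pts**2).sum(1),rcond=None)[0]
print("dish",s[:2],np.sqrt(s[2]+s[0]**2+s[1]**2))
# fin bars
for u,v in [(357,50),(350,248)]: print("bar",onz(c,u,v,.1))
```

```text
20 [0.6222 0.6261 0.6363 0.6392 0.6413] 0.0768
100 [0.6208 0.625  0.6352 0.6377 0.6405] 0.0258
150 [0.6201 0.6242 0.6345 0.6369 0.6396] -0.0092
180 [0.6195 0.6239 0.6342 0.6365 0.6388] -0.0315
210 [0.6192 0.6232 0.6336 0.6363 0.6385] -0.0549
0 yaw -1.3 x at y=-.02 0.6199
1 yaw -1.21 x at y=-.02 0.624
2 yaw -1.15 x at y=-.02 0.6343
3 yaw -1.28 x at y=-.02 0.6369
4 yaw -1.27 x at y=-.02 0.6393
dish [ 0.73856793 -0.01588464] 0.04590796222576032
bar [0.63043311 0.06191754 0.1       ]
bar [ 0.62652206 -0.09039768  0.1       ]
```

```bash
python3 -c "
from h import *
delta([.6272,-.0138,.185],-1.25)"
```

```text
t 6.6 tcp [ 0.5986 -0.0705  0.2577] yaw -1.02 down [-3.e-04 -1.e-04 -1.e+00] shift units [ 1.454  0.552 -1.144] spin units 0.005 F [ 0.53 -0.47  0.28] open 0.007403447922068622
```

Request:
jog_arm:
  deltas:
    - [0,0.2,-0.4,0.005]
    - [0,0.2,-0.4,0]
    - [0,0.15,-0.34,0]
    - [0.5,0,0,0]
    - [0.5,0,0,0]
    - [0.45,0,0,0]
    - [0,0,0,0]
    - [0,0,0,0]

```text
t: 7.6
eef_pos: [0.6277, -0.0135, 0.1863]
ee_rot: [0.505, 0.495, -0.505, 0.495]
contact_force: [0.6, -0.4, -0.4]
opening: 0.0071
```

```bash
python3 -c "
from h import *
delta([.6272,-.0138,.185],-1.25)
import pickle
c=eyes.calibration('wrist'); im=eyes.read_camera('wrist'); cv2.imwrite('pics/w5.png',im[:,:,::-1]); pickle.dump(c,open('w5.pkl','wb'))
im=eyes.read_camera('scene')[150:350,180:460,::-1]; cv2.imwrite('pics/s5.png',cv2.resize(im,None,fx=2.8,fy=2.8,interpolation=cv2.INTER_CUBIC))"
```

```text
t 7.6 tcp [ 0.6277 -0.0135  0.1863] yaw -1.14 down [ 1.e-03  1.e-04 -1.e+00] shift units [ 0.026 -0.01   0.007] spin units 0.002 F [ 0.57 -0.35 -0.38] open 0.0071494950448514494
```

View pics/w5.png

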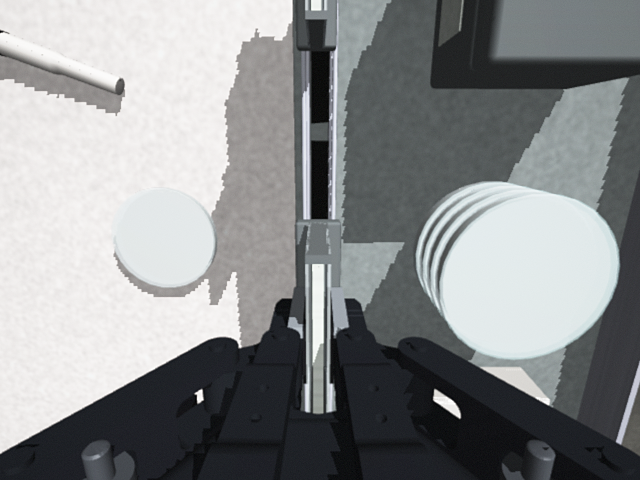

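View pics/s5.png

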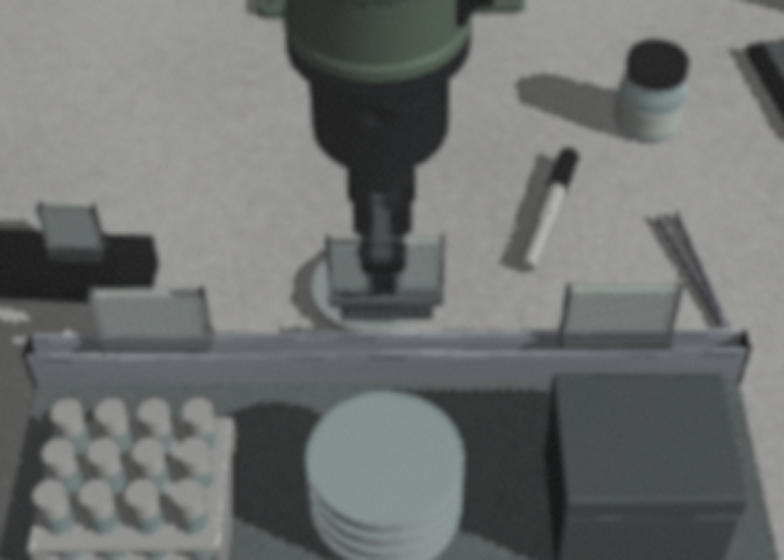

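Run:
```python
from h import *
import pickle
c=pickle.load(open('w5.pkl','rb')); im=cv2.imread('pics/w5.png'); g=im.max(2)
for v in [80,150,180,210]: print(v,g[v,290:350].tolist())
print('foot',g[226,290:350].tolist())
for v,u in [(226,296),(226,341)]: print(onz(c,u,v,.170))
for v in (80,150,180,210):
    print(v,[ (onz(c,u,v+.5,.115)-0)[:2].round(4).tolist() for u in (300,320,340)])
```

```text
80 [161, 163, 166, 116, 84, 88, 91, 90, 93, 94, 93, 101, 123, 129, 128, 113, 132, 142, 132, 88, 65, 33, 11, 13, 13, 15, 14, 12, 12, 12, 15, 14, 11, 17, 11, 14, 15, 10, 19, 75, 133, 147, 105, 155, 221, 243, 241, 198, 164, 161, 161, 157, 158, 157, 161, 162, 165, 171, 174, 146]
150 [152, 149, 153, 151, 120, 89, 90, 93, 91, 93, 90, 79, 157, 221, 238, 238, 208, 221, 236, 177, 104, 48, 12, 8, 13, 11, 11, 13, 12, 15, 11, 12, 15, 13, 14, 17, 10, 25, 57, 126, 139, 109, 155, 221, 241, 239, 194, 155, 159, 163, 164, 165, 168, 166, 166, 164, 120, 89, 88, 90]
180 [156, 155, 156, 161, 135, 96, 90, 95, 96, 96, 96, 90, 124, 206, 237, 236, 199, 214, 234, 189, 115, 44, 12, 10, 14, 16, 17, 16, 12, 15, 16, 12, 11, 15, 15, 12, 15, 20, 87, 136, 193, 156, 189, 236, 243, 203, 167, 172, 172, 173, 171, 171, 167, 121, 91, 90, 93, 88, 89, 90]
210 [155, 159, 157, 160, 162, 115, 87, 91, 95, 93, 94, 91, 99, 185, 236, 239, 209, 217, 233, 187, 113, 45, 9, 12, 15, 17, 12, 17, 13, 13, 15, 14, 13, 13, 12, 17, 11, 21, 123, 216, 203, 176, 217, 240, 238, 195, 162, 165, 167, 167, 167, 172, 170, 142, 105, 88, 90, 91, 91, 92]
foot [160, 157, 161, 161, 132, 93, 93, 119, 134, 137, 138, 137, 141, 138, 97, 75, 91, 101, 140, 162, 140, 118, 116, 114, 116, 115, 121, 116, 118, 114, 116, 116, 114, 116, 115, 116, 115, 122, 132, 137, 137, 137, 138, 135, 137, 137, 137, 140, 137, 134, 121, 152, 154, 148, 147, 112, 93, 92, 92, 95]
[0.61981954 0.0211783  0.17      ]
[0.63922792 0.02080274 0.17      ]
80 [[0.6211, 0.0868], [0.6317, 0.0866], [0.6423, 0.0864]]
150 [[0.62, 0.051], [0.6311, 0.0507], [0.6422, 0.0505]]
180 [[0.6194, 0.0344], [0.6308, 0.0342], [0.6422, 0.034]]
210 [[0.6188, 0.0171], [0.6305, 0.0169], [0.6422, 0.0166]]
```

Request:
jog_arm:
  deltas:
    - [0.1,-0.03,0,0.002]
    - [0.3,0,0,0]
    - [0.2,0,0,0]
    - [0.1,0,0,0]
    - [0,0,0,0]

```text
t: 8.32
eef_pos: [0.6258, -0.0134, 0.15]
ee_rot: [-0.505, -0.495, 0.505, -0.495]
contact_force: [-0.1, -0.1, 0.2]
opening: 0.0072
```

```bash
python3 -c "
from h import *
delta([.6262,-.0138,.139],-1.25)
im=eyes.read_camera('wrist'); cv2.imwrite('pics/w6.png',im[150:350,220:420,::-1].repeat(3,0).repeat(3,1))
delta([.6262,-.0138,.139],-1.25)
"
```

```text
t 8.325 tcp [ 0.6258 -0.0134  0.15  ] yaw -1.2 down [-5.e-04  1.e-04 -1.e+00] shift units [0.219 0.009 0.009] spin units 0.001 F [-0.06 -0.13  0.15] open 0.007209905740140714
t 8.375 tcp [ 0.6259 -0.0134  0.1503] yaw -1.21 down [ 0.e+00  1.e-04 -1.e+00] shift units [0.227 0.005 0.008] spin units 0.001 F [-0.24  0.1  -0.32] open 0.007229255694615229
```

View pics/w6.png

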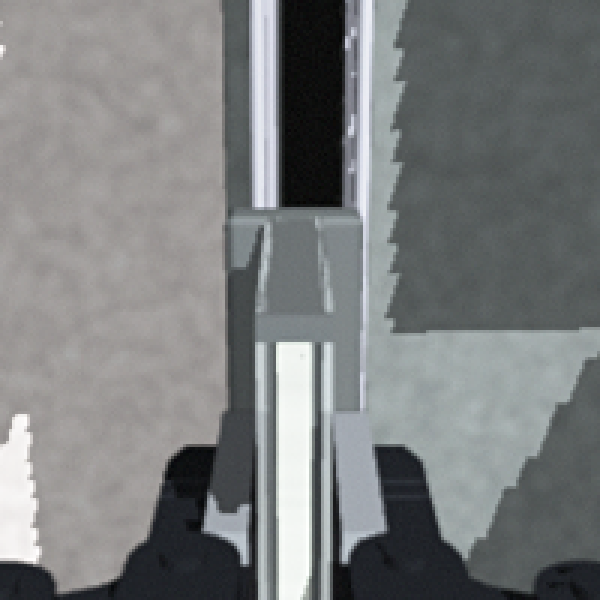

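Request:
jog_arm:
  deltas:
    - [0.06,0,0,0]
    - [0.06,0,0,0]
    - [0,0,0,0]

```text
t: 8.75
eef_pos: [0.6255, -0.0134, 0.1441]
ee_rot: [-0.505, -0.495, 0.505, -0.494]
contact_force: [-3.7, 0.2, -0.2]
opening: 0.0073
```

Request:
jog_arm:
  deltas:
    - [0.04,0,0,0]
    - [0.02,0,0,0]
    - [0,0,0,0]

```text
t: 9.12
eef_pos: [0.6257, -0.0134, 0.1412]
ee_rot: [-0.505, -0.495, 0.505, -0.495]
contact_force: [-3.4, -0.1, 2.3]
opening: 0.0072
```

Request:
jog_arm:
  deltas:
    - [0.02,0,0,0]
    - [0,0,0,0]

```text
t: 9.38
eef_pos: [0.6258, -0.0134, 0.1402]
ee_rot: [-0.505, -0.495, 0.505, -0.495]
contact_force: [-3.8, 0.5, 3.1]
opening: 0.0074
```

Request:
jog_arm:
  deltas:
    - [0.02,0,0,0]
    - [0,0,0,0]

```text
t: 9.62
eef_pos: [0.6258, -0.0134, 0.1392]
ee_rot: [-0.505, -0.495, 0.505, -0.495]
contact_force: [-3.2, -0.4, 3.9]
opening: 0.0073
```

Request:
jog_arm:
  deltas:
    - [0.01,0,0,0]
    - [0,0,0,0]

```text
t: 9.88
eef_pos: [0.6259, -0.0134, 0.139]
ee_rot: [0.505, 0.495, -0.505, 0.495]
contact_force: [-4.9, -0.4, 9.0]
opening: 0.0072
```

Request:
jog_arm:
  deltas:
    - [0.01,0,0,0]
    - [0,0,0,0]

```text
t: 10.12
eef_pos: [0.6259, -0.0134, 0.139]
ee_rot: [0.505, 0.495, -0.505, 0.495]
contact_force: [-7.8, 0.5, 15.2]
opening: 0.0074
```

Request:
jog_arm:
  deltas:
    - [0.007,0,0,0]
    - [0,0,0,0]
    - [0,0,0,0]
    - [0,0,0,0]

```text
t: 10.62
eef_pos: [0.6259, -0.0134, 0.139]
ee_rot: [0.505, 0.495, -0.505, 0.495]
contact_force: [-9.9, 0.8, 20.2]
opening: 0.0068
```

```bash
python3 -c "
from h import *
import pickle
delta([.6262,-.0138,.139],-1.25)
c=eyes.calibration('wrist')
im=eyes.read_camera('wrist'); cv2.imwrite('pics/w7.png',im[:,:,::-1])
im=eyes.read_camera('scene')[150:350,180:460,::-1]; cv2.imwrite('pics/s7.png',cv2.resize(im,None,fx=2.8,fy=2.8,interpolation=cv2.INTER_CUBIC))
delta([.6262,-.0138,.139],-1.25); print(r.state()['moment'])
"
```

```text
t 10.625 tcp [ 0.6259 -0.0134  0.139 ] yaw -1.21 down [ 6.e-04 -0.e+00 -1.e+00] shift units [-0.001  0.006  0.008] spin units 0.001 F [-9.89  0.77 20.17] open 0.006823143392508383
t 10.725 tcp [ 0.6259 -0.0134  0.139 ] yaw -1.21 down [ 6.e-04 -0.e+00 -1.e+00] shift units [-0.     0.006  0.008] spin units 0.001 F [-10.67   0.46  21.04] open 0.007193696681624707
[ 0.00795833  2.36744351 -0.00443295]
```

View pics/w7.png

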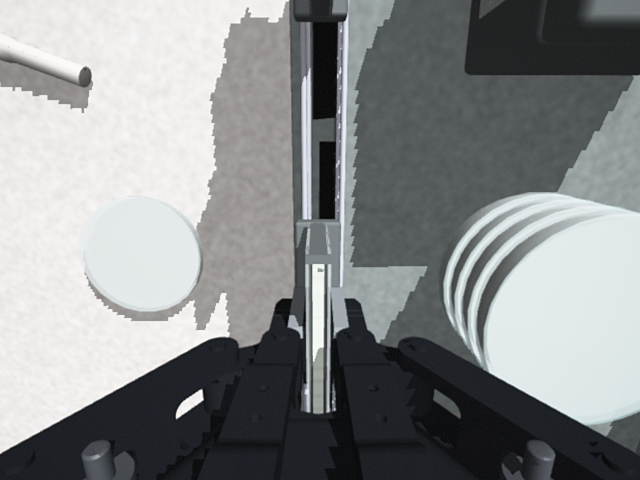

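View pics/s7.png

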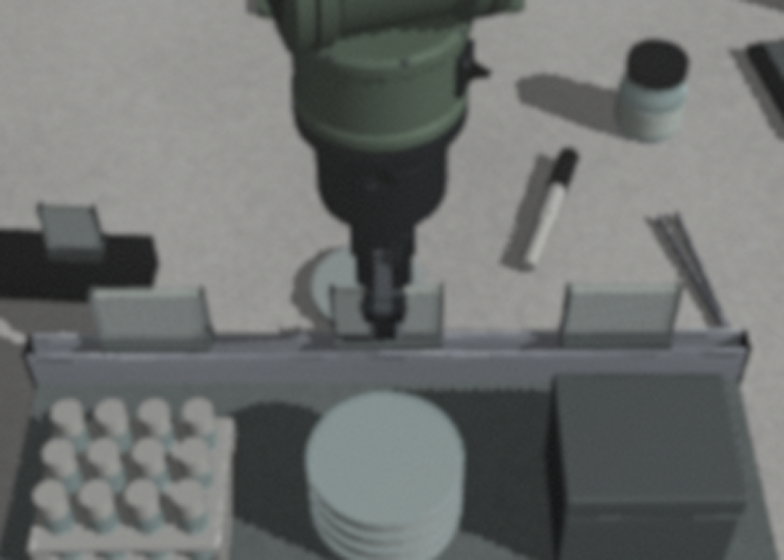

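Request:
jog_arm:
  deltas:
    - [0,-0.006,0,0]
    - [0,0,0,0]
    - [0,0,0,0]
    - [0,0,0,0]

```text
t: 11.22
eef_pos: [0.6259, -0.0134, 0.139]
ee_rot: [0.506, 0.494, -0.505, 0.495]
contact_force: [-7.8, 0.1, 19.2]
opening: 0.007
```

Request:
jog_arm:
  deltas:
    - [0,0,0,0]
    - [0,0,0,0]
    - [0,0,0,0]
    - [0,0,0,0]
    - [0,0,0,0]
    - [0,0,0,0]
    - [0,0,0,0]
    - [0,0,0,0]

```text
t: 12.22
eef_pos: [0.6259, -0.0134, 0.139]
ee_rot: [0.506, 0.494, -0.505, 0.495]
contact_force: [-7.4, 0.1, 19.2]
opening: 0.0075
```

Steady at 19 N vertical (about 4 N of it the fin), height home, yaw matched. Handing in.

```bash
python3 -c "
from h import *
delta([.6262,-.0138,.139],-1.25); r.job_done(); delta([.6262,-.0138,.139],-1.25)"
```

```text
t 12.225 tcp [ 0.6259 -0.0134  0.139 ] yaw -1.21 down [ 0.0012  0.     -1.    ] shift units [-0.     0.007  0.008] spin units 0.001 F [-7.38  0.14 19.18] open 0.007471381349586679
the job is handed in; nothing more can be done
the job is handed in; nothing more can be done
```

I took the wide holder from the bar and pushed its tongue into the rail in front of the petri dishes, front outwards. I handed the job in at 12.2 s, with the fingers still holding it down.

**Last checks before handing in:**
- **Height:** the TCP was at z = 0.139 m. With the grip 48 mm above the holder's origin, that matches the foot fully down. The scene picture shows it level with the two fitted holders.
- **Position and angle:** it is about 1 mm from the bay's middle. Yaw is −1.2°, against −1.25° measured for the rail, and the tool is upright to about 0.1°.
- **Force:** the wrist read a steady 19 N downward over the last second. About 4 N of that is probably the fin, so roughly 15 N is on the rail. Grip was set to 70 N, with a measured opening of about 7 mm on the 8 mm panel.

**What did not agree fully:**
- **Sideways load:** about 7 N remained towards the robot, partly from the fin. I eased it once, from about 10 N.
- **Fore-aft position:** the wrist-camera estimates of the rail and the foot differed by about 1 mm, well inside the allowed range.
- **After handing in:** the state could no longer be read, so the final second was not checked.

The dish, marker, forceps, jar and small holder look unmoved in the last pictures. I did not check the dropper or slide mailer again at the end, but the arm never went near enough to touch either.

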